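# Clamp a tea brick behind its crumb guard

### The arm

A 7-joint arm with a two-finger parallel gripper is mounted at the origin on the work surface. World frame = base frame: x ahead of the robot, y to its left, z up, the work surface at z = 0. Lengths are in m, angles in rad, forces in N, time in s.
With the tool pointing down it reaches from about 0.35 to 0.9 m from the base axis. Payload 7.2 kg.
Tool frame: the origin (TCP) lies at the very end of the fingers, on their centre line; the grasp point (between the pads) lies 19 mm behind it; y points along the fingers, x is the direction in which the jaws open and shut, and the axes are right-handed (so a half turn about y gives the same grasp; the last joint's range is limited). The gripper opens to 88 mm and grips with 3 to 60 N. Pads are 20 mm wide; open, the fingers measure 115 mm over their backs; the gripper's body (75 mm by 178 mm) begins 61 mm behind the grasp point.
Start: joints at [-1.415, 0.411, -0.013, 1.596, 0.006, 1.134, -0.082], TCP at [0.139, 0.609, 0.223] pointing down, gripper open.
Joint ranges: [-2.95, 2.95], [-0.29, 1.99], [-1.47, 1.44], [0.14, 2.54], [-1.03, 4.17], [0.13, 1.85], [-2.86, 2.86]. Speed limits (rad/s): [2.39, 2.39, 3.01, 3.01, 3.14, 3.14, 3.14].

### API

Orientations are given as a rotation vector (axis times angle).
In Python, from station import ctrl gives the robot as it stands. The module is installed in compiled form; this text tells all that it offers.
- The arm moves only by the shell command python3 -m creep 'ROWS' [FORCE]. ROWS is JSON, one flat list of numbers, 5 for each row, row after row: the shift along the world's x, y, z in mm, then the turn about the world's z in degrees, then the finger opening in mm, from 0 to 87.8. A call has 1 to 5 rows; each row is the pose to reach, as a shift and turn from the pose commanded when the call began; what a row does not reach only later rows make up. A row lasts 1/10 s, in which the tool goes at most 50 mm and 8.59 degrees, less where a joint would pass 70% of its speed; a pose out of reach is approached as far as the arm can. A call with a gripper value outside its range is refused whole. The fingers move at their own pace and stop on an object; FORCE is the grip in N (left out, the last holds). Time passes only in rows, so rows that repeat a pose let the fingers close. It gives the time, the measured TCP pose, the force and the opening at its end, in the units of the state.
- ctrl.get_obs(): the state, without advancing time (a new reading comes with each control period).
- ctrl.snapshot(name): name is "side" or "top"; returns a dict with "image" (480x640x3 uint8, red, green, blue), "fx", "fy", "cx", "cy" (pixels), "k1" (the pictures are not rectified: a ray, as slopes to the right and down, at radius r is drawn at 1 + k1 r^2 times it, then the intrinsics apply), "eye" and "attitude" of the camera in the world. Camera axes: x right, y up, looking along -z (the intrinsics and any distortion apply to the point x, -y, -z); pixel columns grow to the right and rows downward; lengths in m; the calibration is good to about 2 mm. A picture is of the moment at which its call begins. There is no depth.
- ctrl.sign_off(): hands the job in, once; it reports no verdict.
Trained networks look in a picture, given as the dict that the camera call returned (one of the last four; its "shot" number tells which), for a name from the list of things; names that differ only in an ending like _2 or _b are one class to them, and where a whole thing is asked for, a point or a joint stands for the part that bears it (a point fixed in the world has none). Each returns a list of dicts, best first, with "score" (0 to 1); they miss things now and then, are a little off and sometimes report something else, mostly with a low value. They report only what shows in the picture. A call takes as long as a camera call. They do not tell look-alikes from the thing itself.
- ctrl.cut_out(picture, name): "pixels" (480x640 bool, what is visible of it).
- ctrl.tip_of(picture, name): "point" ([x, y, z] in m, in world coordinates, good to about 4 mm: a listed point, or the origin of a listed thing).
The state is a dict: "time": time; "joint_positions": joint angles; "dq": joint speeds; "tau": joint torques, N m; "ee_pos": TCP position; "ee_rot": TCP orientation; "ft_force": force on the tool from outside, world axes, zero at the start; "moment": the same for the moment, N m; "gripper_width": finger opening in m.
Only numpy, scipy, OpenCV 4.12 (cv2) and the standard library are available. Lean on these libraries where they do the work, as an engineer would, in place of code of your own. Each camera call takes 0.05 s, during which the arm holds its last target.

### The job

Slide the clear crumb guard of the tea-brick clamp fully shut, and only then pump the black ratchet trigger (squeeze it toward the fixed grip post, let it spring back, squeeze again) until the sprung jaw pad presses snugly on the tea brick, without crushing the brick. Move the jaw with the trigger only and leave the mugs and the tea infuser alone. Finish while holding: the program ends with the trigger still squeezed by the gripper and the jaw pressing on the brick.

Things in the scene. Friction and masses are not known exactly. Their poses are not given: they have to be found in the camera images.
- clamp: Tea-brick clamp fixed to the ledge: base plate 103 mm wide (x), 367 mm long (y), 10 mm thick; origin on the ledge, z up. +y: the way the trigger is squeezed and the jaw advances; -x side, towards the robot: guard track. Along y, mm: trigger -136, grip post -100, brick about 0 to 60, end stop 60 to 76. Jaw and toothed rod (along x = 0, out to y = -212 behind the trigger) are under 51 mm high
- guard_knob (a point): Centre of the upright round knob on the guard's top edge: 18 mm across, 35 mm high (90 to 125 mm above the ledge), at x = -50 mm of the clamp; with the guard shut, at its y = +45 mm. The guard is a clear upright panel 145 mm long, 5 mm thick, top edge 90 mm high, sliding along the clamp's y
- guard (a joint): Guard travel in m along the clamp's +y: 0 = fully shut (at its stop, panel beside jaw and brick), 0.110 = fully open. It needs about 2 N to slide and stays where it is left
- trigger_paddle (a point): Centre of the pump trigger's paddle: black upright plate 28 mm wide (clamp x), 12 mm thick (y), 64 to 115 mm above the ledge; this point is 90 mm up. Paddle and post together measure 50 mm over their outer faces at rest, 30 mm fully squeezed. The steel carriage under the paddle (up to 64 mm high) reaches from 6 mm behind (-y) to 10 mm before this point
- grip_post (a point): Point on the axis of the fixed grip post, 90 mm above the ledge: a black upright post 30 mm wide (clamp x), 16 mm thick (clamp y), top 115 mm above the ledge; the space on its +y side is free for a finger above 50 mm height
- trigger (a joint): Trigger travel (m) to the post, clamp +y: 0 released, 0.020 fully squeezed; a 5 N spring returns it. It pushes the jaw only when squeezed; teeth 8 mm apart: up to 8 mm of a stroke may be idle, a full stroke after full release moves the jaw 16 mm. Squeezing takes 14 N with the jaw free (rod friction 8 N); the rest presses the brick: 20 to 30 N on the trigger is right, over 40 N crushes it
- jaw (a joint): Jaw travel in m toward the brick (clamp +y), up to 0.075; it starts at 0 to 0.025 with 26 to 55 mm between pad and brick (2 to 4 strokes or so). It stays where it is when the trigger is released (rod friction 8 N)
- pad (a joint): How far in m the spring-mounted pad is pushed back into the jaw: 0 = free, no contact; 1.5 N per mm; at 0.012 it bottoms out. It shows the pressure on the brick: 4 to 10 mm of it is a snug grip of 6 to 15 N
- pad_face (a point): Centre of the jaw pad's front face, 30 mm above the ledge; the pad is 44 mm wide and 32 mm high
- brick_centre (a point): Centre of the loose tea brick, 28 mm above the ledge: a dark brown pressed block 60 x 60 x 36 mm, 160 g, lying flat on the clamp's base close to the end stop (0 to 4 mm away). The jaw pushes it against the stop; it crumbles if the pad presses with more than 30 N
- brick: The same tea brick; origin at the centre of its underside, z up
- mug_a: Bystander: matte black ceramic mug, 80 mm across and 92 mm high, standing on the round frosted coaster; origin under its middle
- mug_b: Bystander: the other black mug, same size, on the ledge; origin under its middle
- infuser: Bystander: steel tea infuser ball, 52 mm across and 58 mm high, standing on the flat orange trivet; origin under its middle
Not all that is in view belongs to the job. Leave any blue or pink look-alike of the brick alone.

How it is judged:
On the way, in this order (a step that is already met when the one before it is completed fails the run):
1. the guard is slid fully shut (value of joint guard below 0.008 m), for 0.1 s.
2. the jaw pad presses on the brick, with the guard still shut (contact force between pad and brick above 3 N and value of joint guard below 0.01 m), for 0.2 s.
At the end, for the whole second after the job is handed in: guard shut (within 10 mm), the gripper's fingers still press the trigger in (over 3 N, at least 1 mm from its rest), the pad is pushed back at least 2 mm and presses on the brick with 3 to 30 N, the brick flat and still against the end stop (within 6 mm) (all of step 2 and contact force between pad and brick below 30 N and value of joint pad above 0.002 m and contact force between the fingers and trigger above 3 N and value of joint trigger above 0.001 m and y of brick_centre in the frame of clamp above 0.024 m and angle between brick's own z axis and vertical below 0.12 rad and linear speed of brick below 0.02 m/s); the arm keeps its last pose, push and grip.
It fails at once if the brick is crushed: the pad presses with more than 30 N (contact force between pad and brick above 30 N).
It fails at once if the trigger is squeezed while the guard is open (value of joint trigger above 0.008 m and value of joint guard above 0.015 m).
It fails at once if the robot pushes the jaw, its pad or its rod itself (contact force between any of the arm, the fingers and jaw above 2 N).
It fails at once if a mug or the infuser is disturbed (distance of any of mug_a, mug_b, infuser from where it was at the start of the episode above 0.03 m).
It also fails if it takes over 58 s, if anything falls off the work surface, if the arm or the gripper's body presses on something with over 40 N, if the wrist force passes 120 N, or if a joint passes its speed limit or range.

## Working session

There is one attempt and no reset: what is moved stays moved. The work goes in short steps, Python scripts to look and compute and a shell command to move; the robot and the scene stay as the last step left them, time stands still between calls to the robot, and variables do not carry over. Pictures are saved under pics/ and viewed, and the job is handed in when it is done.

```bash
mkdir -p pics; cat > h.py <<'E'
import numpy as np,cv2
from station import ctrl
from scipy.spatial.transform import Rotation as R
def save(n,im): cv2.imwrite('pics/'+n,cv2.cvtColor(im,cv2.COLOR_RGB2BGR))
def rot(s):
    a=np.array(s['attitude'],float)
    return R.from_rotvec(a).as_matrix() if a.size==3 else (a if a.size==9 else R.from_quat(a).as_matrix())
def proj(s,p):
    c=rot(s).T@(np.array(p)-np.array(s['eye'])); u=np.array([c[0],-c[1]])/-c[2]
    u=u*(1+s['k1']*(u@u)); return np.array([s['fx']*u[0]+s['cx'],s['fy']*u[1]+s['cy']])
def ray(s,px):
    d=np.array([(px[0]-s['cx'])/s['fx'],(px[1]-s['cy'])/s['fy']]); u=d.copy()
    for _ in range(30): u=d/(1+s['k1']*(u@u))
    return np.array(s['eye']),rot(s)@np.array([u[0],-u[1],-1])
def atz(s,px,z):
    e,d=ray(s,px); return e+d*(z-e[2])/d[2]
E
python3 - <<'E'
from h import *
for n in('side','top'):
    s=ctrl.snapshot(n); save(n+'0.png',s['image'])
    print(n,s['eye'],s['attitude'],s['fx'],s['k1'])
    for k in['clamp','guard_knob','trigger_paddle','grip_post','pad_face','brick_centre','mug_a','infuser']:
        print(k,[(np.round(d['point'],3).tolist(),round(d['score'],2),proj(s,d['point']).round().tolist()) for d in ctrl.tip_of(s,k)])
o=ctrl.get_obs();print(o)
E
```

```text
side [ 0.16090498 -0.60897492  0.698554  ] [ 0.7754485  -0.25494769 -0.64055639] 469.4193196484518 -0.09011876903824449
clamp [([0.521, -0.015, -0.0], 0.76, [274.0, 256.0])]
guard_knob [([0.444, 0.102, 0.102], 0.97, [207.0, 206.0]), ([0.552, -0.144, 0.088], 0.51, [325.0, 253.0])]
trigger_paddle [([0.552, -0.145, 0.089], 0.87, [326.0, 253.0])]
grip_post [([0.543, -0.113, 0.087], 0.92, [311.0, 247.0])]
pad_face [([0.531, -0.066, 0.025], 0.44, [292.0, 259.0])]
brick_centre [([0.682, -0.208, 0.02], 0.95, [396.0, 266.0]), ([0.333, 0.082, 0.019], 0.77, [170.0, 265.0]), ([0.56, 0.279, 0.016], 0.71, [218.0, 179.0]), ([0.522, 0.014, 0.025], 0.69, [266.0, 240.0]), ([0.355, -0.037, 0.018], 0.59, [209.0, 295.0])]
mug_a [([0.792, 0.146, 0.0], 0.87, [325.0, 173.0]), ([0.768, -0.071, 0.004], 0.78, [378.0, 219.0]), ([0.543, -0.113, 0.089], 0.53, [311.0, 246.0])]
infuser [([0.583, -0.453, 0.01], 0.59, [461.0, 382.0])]
top [ 0.49791018 -0.08045991  1.07766322] [ 0.02182102 -0.07528788 -1.5909157 ] 524.2538810443544 0.03236080875737446
clamp [([0.525, -0.011, -0.002], 0.73, [278.0, 261.0])]
guard_knob 
[... 648 characters left out ...]
.454, 0.006], 0.59, [492.0, 228.0])]
{'time': 0.9, 'joint_positions': array([-1.41520754,  0.41107679, -0.01269988,  1.59621923,  0.00563736,
        1.1342958 , -0.08219741]), 'dq': array([ 0.00147592, -0.00159078,  0.00142212,  0.00027962,  0.00225199,
       -0.00046818,  0.00148793]), 'tau': array([ 4.65888115e-04, -5.87724102e+01,  6.41181730e-01, -2.91393417e+01,
       -5.37421403e-02,  1.02393932e-02,  4.78553841e-05]), 'ee_pos': array([0.13872605, 0.60940612, 0.22266008]), 'ee_rot': array([-1.30676435, -1.04283411,  1.0427507 ]), 'ft_force': array([-0.10758951,  0.05118493, -0.1459559 ]), 'moment': array([-0.01105096, -0.00124315, -0.00063737]), 'gripper_width': 0.08769923617930718}
```

View pics/side0.png

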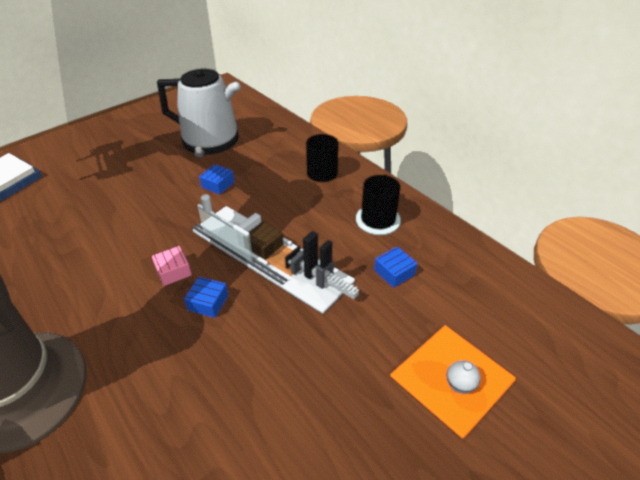

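View pics/top0.png

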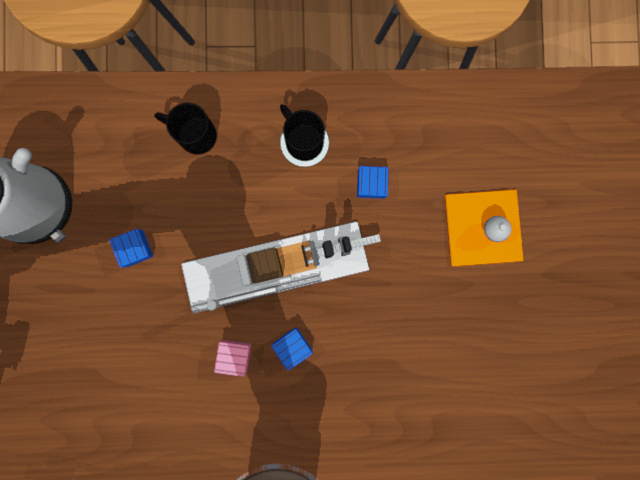

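```bash
python3 - <<'E'
from h import *
print(R.from_rotvec(ctrl.get_obs()['ee_rot']).as_matrix().round(3))
a=cv2.imread('pics/side0.png')[160:310,160:420];cv2.imwrite('pics/crop0.png',cv2.resize(a,None,fx=3,fy=3,interpolation=2))
a=cv2.imread('pics/top0.png')[190:380,190:400];cv2.imwrite('pics/crop1.png',cv2.resize(a,None,fx=3,fy=3,interpolation=2))
E
```

```text
[[ 0.222  0.    -0.975]
 [ 0.975  0.     0.222]
 [ 0.    -1.    -0.   ]]
```

View pics/crop0.png

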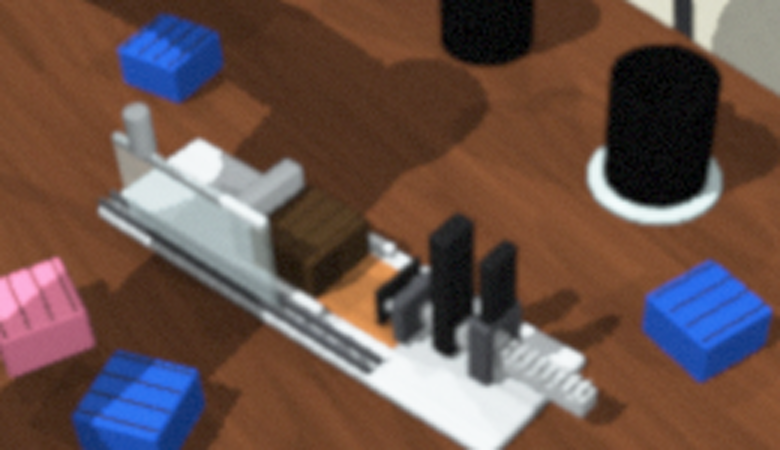

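View pics/crop1.png

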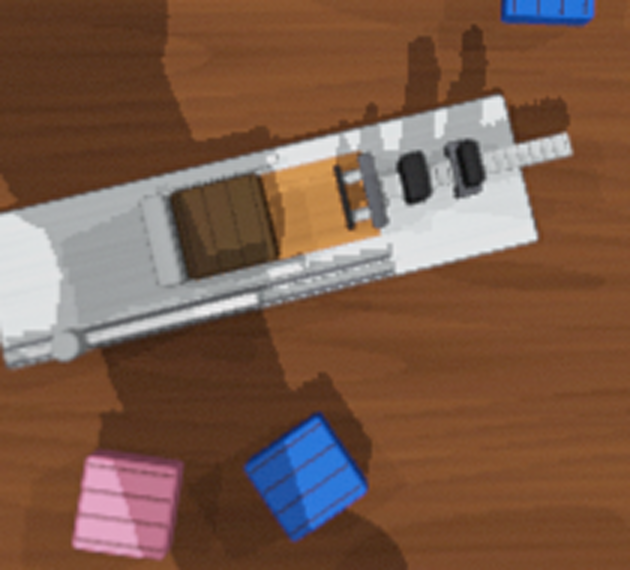

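The side view shows the knob at (207,206), the grip post at (311,247), the paddle at (326,253), the pad at about (292,259), and the guard mostly open. There are five brick candidates. The blue ones are at (217,179), (207,296) and (396,266), and the pink one is at (171,265). The dark brown one, at (266,240) in the side view and (263,265) in the top view, lies against the end stop, so it fits the description. The crops confirm it.

Next I'll fit the clamp pose.

```bash
python3 - <<'E'
from h import *
from scipy.optimize import least_squares
P={}
S=[ctrl.snapshot(n) for n in('side','top')]
L={'clamp':(0,0,0),'trigger_paddle':(0,-.136,.09),'grip_post':(0,-.1,.09)}
obs=[]
for s in S:
    for k,l in L.items():
        for d in ctrl.tip_of(s,k)[:1]: obs.append((l,d['point']))
    # plate corners (z=.01) in top picture
    d=ctrl.tip_of(s,'guard_knob')[:1]
    print('knob',d)
    P[len(P)]=d[0]['point']
s=S[1]
for l,px in (((-.0515,-.1835,.01),(369,270)),((-.0515,.1835,.01),(192,311)),((.0515,.1835,.01),(182,264)),((.0515,-.1835,.01),(359,223))):
    obs.append((l,atz(s,px,.01)))
def T(p,l):
    c,si=np.cos(p[2]),np.sin(p[2]); return np.array([p[0]+c*l[0]-si*l[1],p[1]+si*l[0]+c*l[1]])
f=least_squares(lambda p:np.concatenate([T(p,l)-np.array(q)[:2] for l,q in obs]),[.52,-.01,.2],loss='soft_l1',f_scale=.003)
print(f.x,np.degrees(f.x[2]));print((f.fun.reshape(-1,2)*1000).round(1))
p=f.x;c,si=np.cos(p[2]),np.sin(p[2])
for q in P.values():
    d=np.array(q)[:2]-p[:2]; print('knob clamp',c*d[0]+si*d[1],-si*d[0]+c*d[1])
print('post',T(p,(0,-.1)),'trig',T(p,(0,-.136)),'shutknob',T(p,(-.05,.045)),'ydir',-si,c)
E
```

```text
knob []Traceback (most recent call last):
  File "<stdin>", line 13, in <module>
IndexError: list index out of range
```

```bash
cat > fit.py <<'E'
from h import *
from scipy.optimize import least_squares
S=[ctrl.snapshot(n) for n in('side','top')]
L={'clamp':(0,0,0),'trigger_paddle':(0,-.136,.09),'grip_post':(0,-.1,.09)}
obs=[];P=[]
for s in S:
    for k,l in L.items():
        for d in ctrl.tip_of(s,k)[:1]: obs.append((l,d['point']))
    P+=[d['point'] for d in ctrl.tip_of(s,'guard_knob')[:1]]
P+=[(.444,.102,.1),(.443,.105,.107)]
s=S[1]
for l,px in (((-.0515,-.1835,.01),(369,270)),((-.0515,.1835,.01),(192,311)),((.0515,.1835,.01),(182,264)),((.0515,-.1835,.01),(359,223))):
    obs.append((l,atz(s,px,.01)))
def T(p,l):
    c,si=np.cos(p[2]),np.sin(p[2]); return np.array([p[0]+c*l[0]-si*l[1],p[1]+si*l[0]+c*l[1]])
f=least_squares(lambda p:np.concatenate([T(p,l)-np.array(q)[:2] for l,q in obs]),[.52,-.01,.2],loss='soft_l1',f_scale=.003)
print(f.x,np.degrees(f.x[2]));print((f.fun.reshape(-1,2)*1000).round(1))
p=f.x;c,si=np.cos(p[2]),np.sin(p[2])
for q in P:
    d=np.array(q)[:2]-p[:2]; print('knob',q,'clamp',c*d[0]+si*d[1],-si*d[0]+c*d[1])
print('post',T(p,(0,-.1)),'trig',T(p,(0,-.136)),'shutknob',T(p,(-.05,.045)),'ydir',-si,c)
print('knob px top 211,306 at .125', atz(s,(211,305),.125))
E
python3 fit.py
```

```text
[ 0.5190927  -0.01209575  0.21913814] 12.555690815782455
[[-4.2  5.3]
 [-2.  -0. ]
 [-1.4  2.8]
 [-3.6 -0.4]
 [-1.2  1.6]
 [-0.8  3.8]
 [ 7.  -5.5]
 [ 1.2 -5. ]
 [ 7.3 -2.1]
 [10.9 -1.1]]
knob [0.4458, 0.1033, 0.1059] clamp -0.04645420843044447 0.12856907103532583
knob [0.4425, 0.1054, 0.1032] clamp -0.04921877372368284 0.13133623180756543
knob (0.444, 0.102, 0.1) clamp -0.048493766732618876 0.12769145954267586
knob (0.443, 0.105, 0.107) clamp -0.048817686522920824 0.13083710351004577
post [ 0.54083154 -0.10970427] trig [ 0.54865753 -0.14484334] shutknob [0.46050596 0.02095865] ydir -0.21738845964640965 0.976085169241169
knob px top 211,306 at .125 [0.44503356 0.10118691 0.125     ]
```

```bash
python3 -m creep '[30,-50,0,5,87.8, 60,-100,0,10,87.8, 90,-150,0,15,87.8, 120,-200,0,20,87.8, 150,-250,0,25,87.8]' 10
```

```text
time: 2.2
ee_pos: [0.2681, 0.3933, 0.2229]
ee_rot: [-1.099, -1.367, 1.366]
ft_force: [0.6, 1.0, 0.3]
gripper_width: 0.0877
```

```bash
python3 -m creep '[25,-42,0,0,60, 50,-84,0,0,50, 75,-126,0,0,50, 100,-168,0,0,50, 125,-210,0,0,50]' 10;python3 -m creep '[25,-40,0,0,50, 51,-80,0,0,50, 51,-80,0,0,50]'; python3 - <<'E'
from h import *
o=ctrl.get_obs();m=R.from_rotvec(o['ee_rot']).as_matrix();print(o['ee_pos'],np.degrees(np.arctan2(m[1,0],m[0,0])),o['joint_positions'])
s=ctrl.snapshot('side');save('s1.png',s['image'][120:330,120:420].repeat(2,0).repeat(2,1))
s=ctrl.snapshot('top');save('t1.png',s['image'][150:400,100:420].repeat(2,0).repeat(2,1))
E
```

```text
time: 2.7
ee_pos: [0.3931, 0.1832, 0.2231]
ee_rot: [-1.101, -1.365, 1.363]
ft_force: [0.4, 0.7, -0.6]
gripper_width: 0.0517
time: 3.0
ee_pos: [0.4461, 0.0995, 0.2232]
ee_rot: [-1.108, -1.359, 1.358]
ft_force: [0.0, 0.6, 0.1]
gripper_width: 0.0499
[0.4460543  0.09946944 0.22320228] 101.698606317178 [-0.61126805  0.11400936  0.31219108  2.0022205  -0.03851093  1.02940196
  1.49379498]
```

View pics/s1.png

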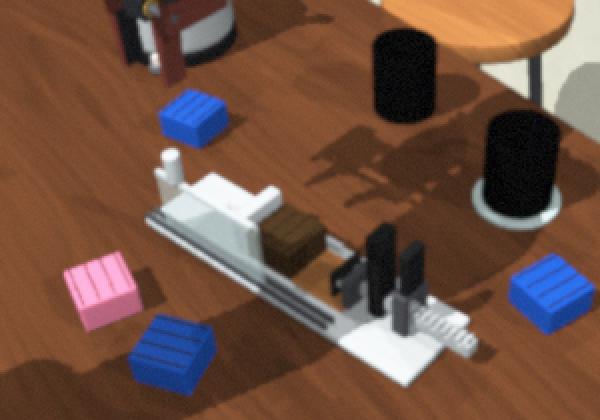

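View pics/t1.png

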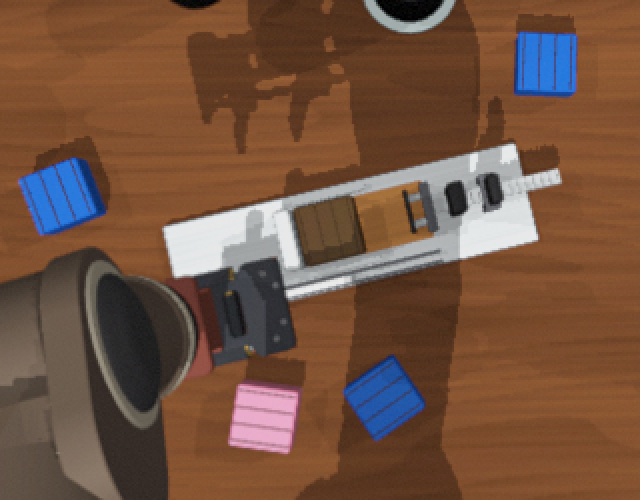

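The gripper, open 50 mm, hangs over the knob, with its fingers at about (130-170,50) in the crop. I'll go down now.

```bash
python3 -m creep '[-1,3,-40,0.8,50, -1,3,-80,0.8,50, -1,3,-110,0.8,50, -1,3,-122,0.8,50, -1,3,-122,0.8,50]'; python3 - <<'E'
from h import *
s=ctrl.snapshot('side');save('s2.png',s['image'][120:330,120:420].repeat(2,0).repeat(2,1))
E
```

```text
time: 3.6
ee_pos: [0.441, 0.1089, 0.0996]
ee_rot: [-1.091, -1.373, 1.377]
ft_force: [-0.2, -0.1, -0.2]
gripper_width: 0.05
```

View pics/s2.png

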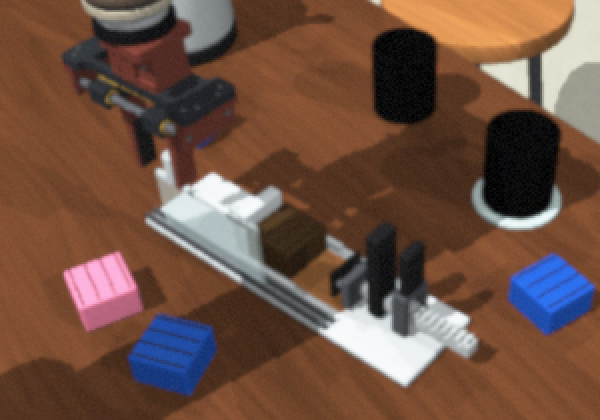

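```bash
python3 - <<'E'
from h import *
s=ctrl.snapshot('side');im=s['image'].copy()
save('s3.png',cv2.resize(im[140:240,160:260],None,fx=6,fy=6,interpolation=2))
o=ctrl.get_obs();t=o['ee_pos'];m=R.from_rotvec(o['ee_rot']).as_matrix();print(t,m.round(3))
for w in(-.025,0,.025): print(w,(proj(s,t+m[:,0]*w)-[160,140])*6)
for z in(.09,.125): print('knob',(proj(s,(.4445,.103,z))-[160,140])*6)
print([(d['point'],d['score']) for d in ctrl.tip_of(s,'guard_knob')])
E
```

```text
[0.44275912 0.1088517  0.10156916] [[-0.226  0.001 -0.974]
 [ 0.974  0.001 -0.226]
 [ 0.    -1.    -0.001]]
-0.025 [315.91614853 415.56355741]
0 [265.67282471 386.90231688]
0.025 [216.76023218 358.99062001]
knob [284.30746608 419.6254423 ]
knob [266.84925423 338.47675385]
[([0.4432, 0.1013, 0.1066], 0.57)]
```

View pics/s3.png

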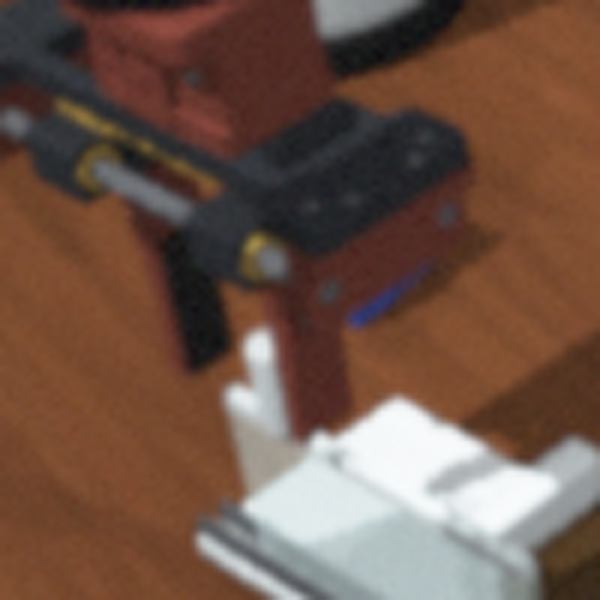

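The knob (crop ~(262,380)) sits between the fingers, partly covered by the near finger. I'll close on it.

```bash
python3 -m creep '[1,-5,0,0,30, 1,-5,0,0,16, 1,-5,0,0,12, 1,-5,0,0,12, 1,-5,0,0,12]' 15
```

```text
time: 4.25
ee_pos: [0.4436, 0.1029, 0.1009]
ee_rot: [-1.094, -1.374, 1.374]
ft_force: [0.3, -0.6, 3.3]
gripper_width: 0.0175
```

```bash
python3 -m creep '[2,-10,0,0,12, 5,-21,0,0,12, 8,-35,0,0,12, 11,-49,0,0,12, 14,-63,0,0,12]'; python3 -m creep '[1,-5,0,0,12, 2,-10,0,0,12, 2,-10,0,0,12]';python3 - <<'E'
from h import *
print(ctrl.get_obs()['ft_force'])
E
```

```text
time: 4.75
ee_pos: [0.4575, 0.0394, 0.1009]
ee_rot: [-1.093, -1.375, 1.374]
ft_force: [-0.3, 3.4, 5.0]
gripper_width: 0.018
time: 5.05
ee_pos: [0.4599, 0.029, 0.1009]
ee_rot: [-1.095, -1.374, 1.373]
ft_force: [-0.3, -2.0, 5.8]
gripper_width: 0.0176
[-0.32543387 -1.9912034   5.80332971]
```

```bash
python3 -m creep '[1,-4,0,0,12, 1,-6,0,0,12, 1,-6,0,0,12]'; python3 -m creep '[0,-3,0,0,12, 0,-3,0,0,12]'; python3 -m creep '[1,-3,0,0,12, 1,-3,0,0,12]'
```

```text
time: 5.35
ee_pos: [0.4609, 0.024, 0.1009]
ee_rot: [-1.094, -1.375, 1.374]
ft_force: [-0.0, 0.5, 5.0]
gripper_width: 0.0181
time: 5.55
ee_pos: [0.4615, 0.0212, 0.1009]
ee_rot: [-1.095, -1.376, 1.373]
ft_force: [5.7, 1.7, 1.2]
gripper_width: 0.0173
time: 5.75
ee_pos: [0.462, 0.0189, 0.1009]
ee_rot: [-1.093, -1.376, 1.373]
ft_force: [2.7, 6.1, 5.1]
gripper_width: 0.0179
```

```bash
python3 -m creep '[0,-2,0,0,12, 0,-2,0,0,12]'; python3 -m creep '[0,-3,0,0,12, 0,-3,0,0,12]'; python3 - <<'E'
from h import *
s=ctrl.snapshot('side');save('s4.png',cv2.resize(s['image'][170:320,180:380],None,fx=4,fy=4,interpolation=2))
E
```

```text
time: 5.95
ee_pos: [0.462, 0.0188, 0.1009]
ee_rot: [-1.091, -1.378, 1.373]
ft_force: [3.5, 11.7, 4.5]
gripper_width: 0.0175
time: 6.15
ee_pos: [0.462, 0.0186, 0.1009]
ee_rot: [-1.088, -1.381, 1.372]
ft_force: [2.9, 22.0, 2.2]
gripper_width: 0.0178
```

View pics/s4.png

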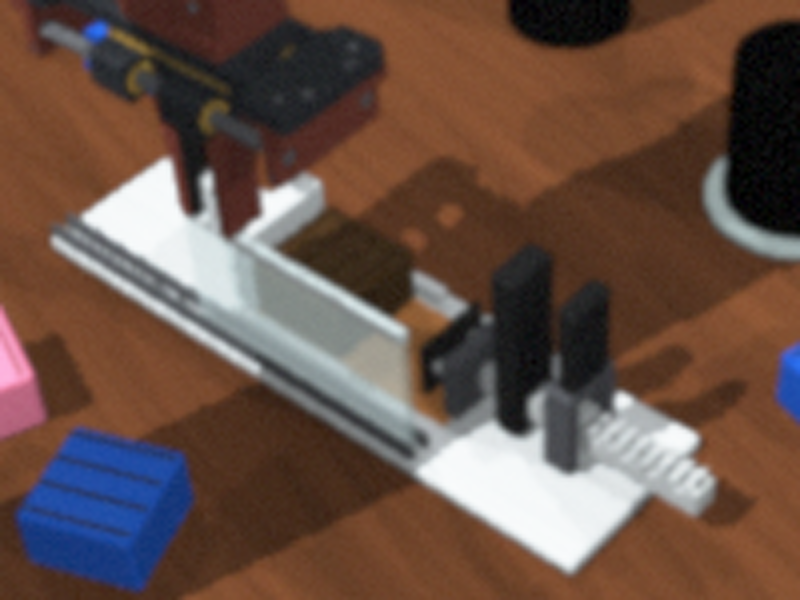

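The panel has reached the stop at the track end (crop (430,440)), and the push force rose to 22 N with no further motion. I'll release the knob, rise and measure again.

```bash
python3 -m creep '[0,5,0,0,18, 0,5,0,0,30, 0,5,0,0,40, 0,5,0,0,40]'; python3 -m creep '[0,0,40,0,50, 0,0,80,0,60, 0,0,110,0,70, 0,0,125,0,87.8, 0,0,125,0,87.8]'; python3 - <<'E'
from h import *
o=ctrl.get_obs();m=R.from_rotvec(o['ee_rot']).as_matrix();print(o['ee_pos'],np.degrees(np.arctan2(m[1,0],m[0,0])),o['ft_force'])
for n in('side','top'):
    s=ctrl.snapshot(n); im=s['image']
    save(n+'5.png',cv2.resize(im[190:320,230:390] ,None,fx=4,fy=4,interpolation=2))
    for k in('grip_post','trigger_paddle','guard_knob','pad_face'):print(n,k,[(d['point'],d['score']) for d in ctrl.tip_of(s,k)][:1])
E
```

```text
time: 6.6
ee_pos: [0.4604, 0.0172, 0.1001]
ee_rot: [-1.093, -1.372, 1.375]
ft_force: [0.1, 0.2, -0.4]
gripper_width: 0.0381
time: 7.1
ee_pos: [0.4621, 0.0176, 0.2274]
ee_rot: [-1.096, -1.376, 1.372]
ft_force: [1.0, -0.2, -1.1]
gripper_width: 0.0765
[0.46213886 0.01755593 0.22735124] 102.93051027749884 [ 1.0301115  -0.21174851 -1.08263718]
side grip_post [([0.544, -0.1128, 0.0884], 0.87)]
side trigger_paddle [([0.5497, -0.1455, 0.09], 0.68)]
side guard_knob [([0.4627, 0.0171, 0.105], 0.57)]
side pad_face [([0.5358, -0.0636, 0.0278], 0.66)]
top grip_post [([0.5457, -0.1131, 0.0886], 0.74)]
top trigger_paddle [([0.5527, -0.1444, 0.09], 0.58)]
top guard_knob []
top pad_face [([0.5336, -0.0606, 0.0329], 0.48)]
```

View pics/top5.png

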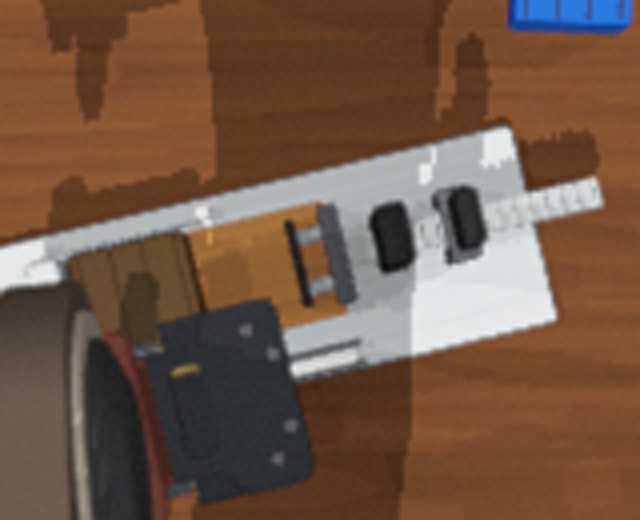

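Knob position and nets agree on the shut guard. In the top crop the post is at (392,237), the paddle at (465,220), and the pad is about 48 mm from the brick. I'll move over the trigger.

```bash
python3 -m creep '[20,-36,0,-0.5,87.8, 42,-73,0,-0.5,87.8, 63,-110,0,-0.5,87.8, 84,-146,0,-0.5,87.8, 84,-146,0,-0.5,87.8]'; python3 -m creep '[0,0,0,0,87.8,0,0,-30,0,87.8]';python3 - <<'E'
from h import *
o=ctrl.get_obs();m=R.from_rotvec(o['ee_rot']).as_matrix();print(o['ee_pos'],np.degrees(np.arctan2(m[1,0],m[0,0])),o['gripper_width'])
s=ctrl.snapshot('side');save('s6.png',cv2.resize(s['image'][130:320,220:420],None,fx=4,fy=3,interpolation=2))
E
```

```text
time: 8.1
ee_pos: [0.5466, -0.1335, 0.2253]
ee_rot: [-1.104, -1.362, 1.366]
ft_force: [0.0, -0.0, 0.4]
gripper_width: 0.0877
time: 8.3
ee_pos: [0.5473, -0.1273, 0.1981]
ee_rot: [-1.102, -1.373, 1.366]
ft_force: [1.7, 0.0, -0.5]
gripper_width: 0.0879
[ 0.54725165 -0.12733185  0.19809679] 102.52424558063323 0.08785124136369002
```

View pics/s6.png

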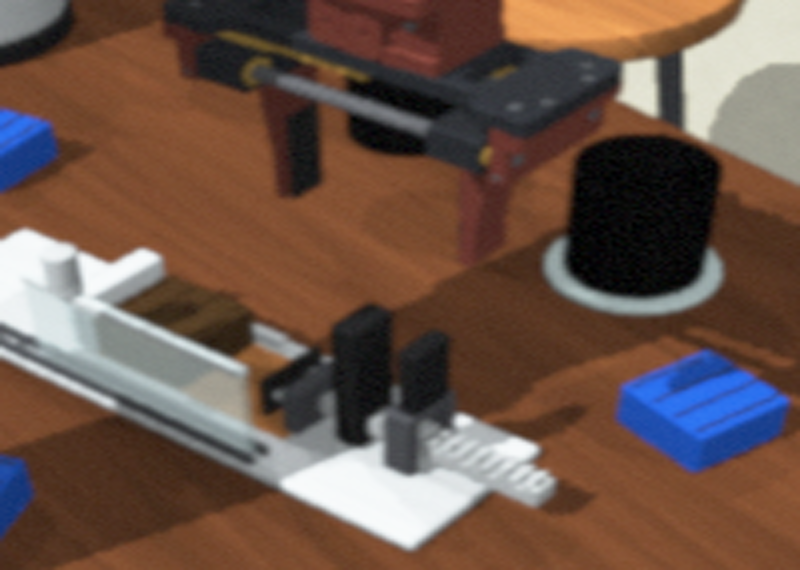

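The guard is shut and the fingers straddle the paddle and post. I'll go down in two stages.

```bash
python3 -m creep '[0,0,-25,0,87.8, 0,0,-50,0,87.8, 0,0,-60,0,87.8, 0,0,-60,0,87.8, 0,0,-60,0,87.8]';python3 - <<'E'
from h import *
o=ctrl.get_obs();t=o['ee_pos'];m=R.from_rotvec(o['ee_rot']).as_matrix()
y=np.array([-.2135,.977]);print('clamp y',(t[:2]-[.5206,-.0144])@y,'x',(t[:2]-[.5206,-.0144])@[.977,.2135])
s=ctrl.snapshot('side');save('s7.png',cv2.resize(s['image'][130:320,220:420],None,fx=4,fy=3,interpolation=2))
s=ctrl.snapshot('top');save('t7.png',cv2.resize(s['image'][190:320,230:390] ,None,fx=4,fy=4,interpolation=2))
E
```

```text
time: 8.85
ee_pos: [0.5457, -0.1275, 0.1366]
ee_rot: [-1.098, -1.369, 1.368]
ft_force: [-0.6, 0.2, -0.7]
gripper_width: 0.0875
clamp y -0.1158717050474592 x 0.00037398951146135344
```

View pics/s7.png

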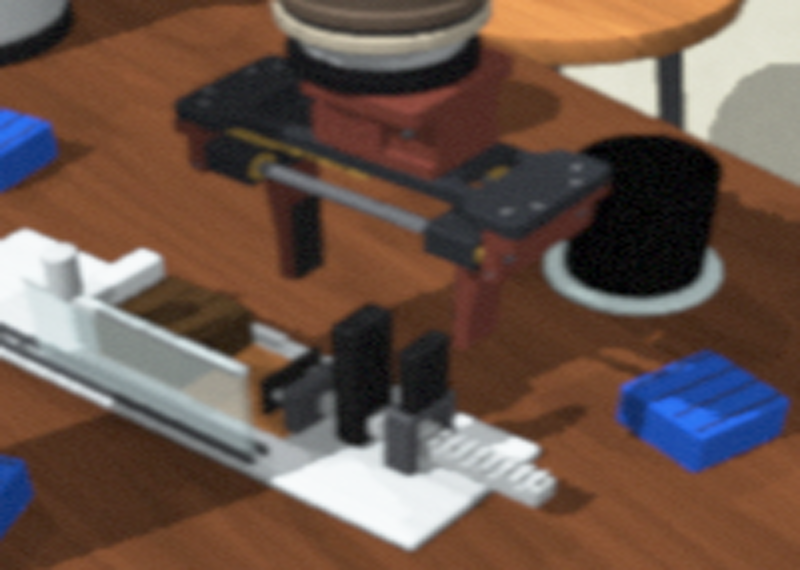

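```bash
python3 -m creep '[0,0,-20,0,87.8, 0,0,-40,0,87.8, 0,0,-56,0,87.8, 0,0,-61,0,87.8, 0,0,-61,0,87.8]';python3 - <<'E'
from h import *
s=ctrl.snapshot('side');save('s8.png',cv2.resize(s['image'][130:320,220:420],None,fx=4,fy=3,interpolation=2))
E
```

```text
time: 9.45
ee_pos: [0.5454, -0.128, 0.0749]
ee_rot: [-1.098, -1.368, 1.368]
ft_force: [0.5, -0.0, -0.1]
gripper_width: 0.0877
```

View pics/s8.png

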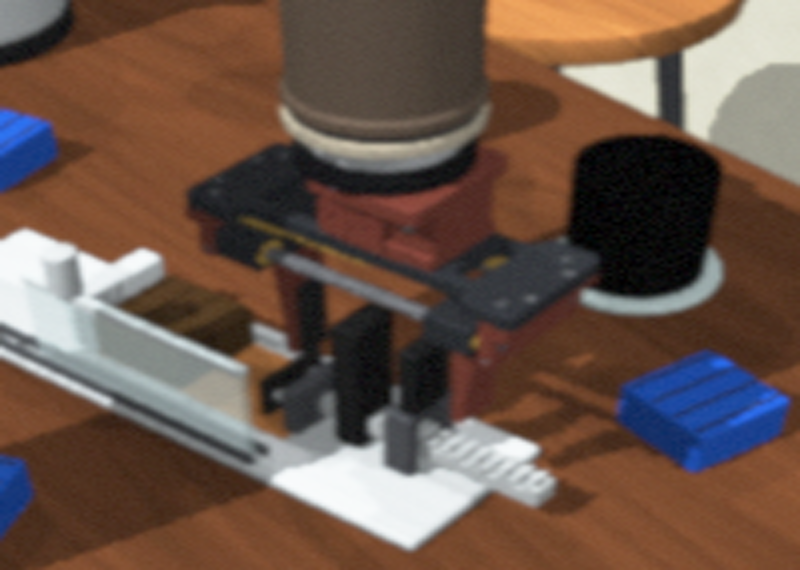

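```bash
python3 -m creep '[0,0,0,0,70, 0,0,0,0,56, 0,1,0,0,48, -1,3,0,0,44, -1,4,0,0,40]' 25; python3 -m creep '[0,2,0,0,36, -1,4,0,0,32, -1,4,0,0,28, -1,4,0,0,28]'
```

```text
time: 10.0
ee_pos: [0.5448, -0.1261, 0.075]
ee_rot: [-1.102, -1.367, 1.369]
ft_force: [4.6, -12.6, -6.5]
gripper_width: 0.0514
time: 10.4
ee_pos: [0.5432, -0.1188, 0.0748]
ee_rot: [-1.097, -1.369, 1.368]
ft_force: [-3.0, 3.9, 4.8]
gripper_width: 0.0302
```

```bash
python3 -m creep '[0,-1,0,0,36, 1,-4,0,0,44, 2,-8,0,0,56, 2,-9,0,0,60, 2,-9,0,0,60]' 25;python3 - <<'E'
from h import *
s=ctrl.snapshot('top');save('t9.png',cv2.resize(s['image'][190:320,230:390] ,None,fx=4,fy=4,interpolation=2))
s=ctrl.snapshot('side');save('s9.png',cv2.resize(s['image'][190:320,220:380],None,fx=5,fy=4,interpolation=2))
E
```

```text
time: 10.9
ee_pos: [0.5453, -0.1295, 0.0745]
ee_rot: [-1.099, -1.367, 1.368]
ft_force: [-0.1, 0.4, -0.2]
gripper_width: 0.0596
```

View pics/s9.png

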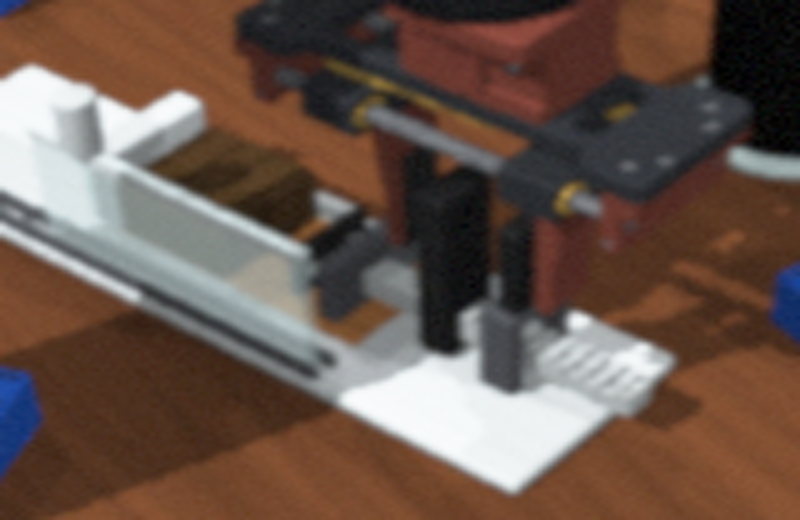

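The jaw advanced (pad now at ~(340,235) in the crop, behind the guard's end) and the paddle is back at rest. Now stroke 2.

```bash
python3 -m creep '[0,0,0,0,52, -1,3,0,0,47, -1,5,0,0,42, -2,7,0,0,36, -2,9,0,0,32]' 25; python3 -m creep '[0,1,0,0,28, 0,1,0,0,28, 0,1,0,0,28]'; python3 -m creep '[0,-1,0,0,36, 1,-4,0,0,44, 2,-8,0,0,56, 2,-9,0,0,60, 2,-9,0,0,60]' 25;python3 - <<'E'
from h import *
s=ctrl.snapshot('side');save('s10.png',cv2.resize(s['image'][190:320,220:380],None,fx=5,fy=4,interpolation=2))
print([(d['point'],d['score']) for d in ctrl.tip_of(s,'pad_face')][:1])
E
```

```text
time: 11.5
ee_pos: [0.5433, -0.1205, 0.0747]
ee_rot: [-1.099, -1.367, 1.368]
ft_force: [-0.4, -6.7, -2.2]
gripper_width: 0.0334
time: 11.8
ee_pos: [0.543, -0.1188, 0.0747]
ee_rot: [-1.097, -1.368, 1.368]
ft_force: [-2.8, -1.6, 3.1]
gripper_width: 0.0298
time: 12.3
ee_pos: [0.5454, -0.128, 0.0746]
ee_rot: [-1.098, -1.368, 1.367]
ft_force: [-0.4, -0.9, -0.1]
gripper_width: 0.0599
[([0.5251, -0.0294, 0.0289], 0.49)]
```

View pics/s10.png

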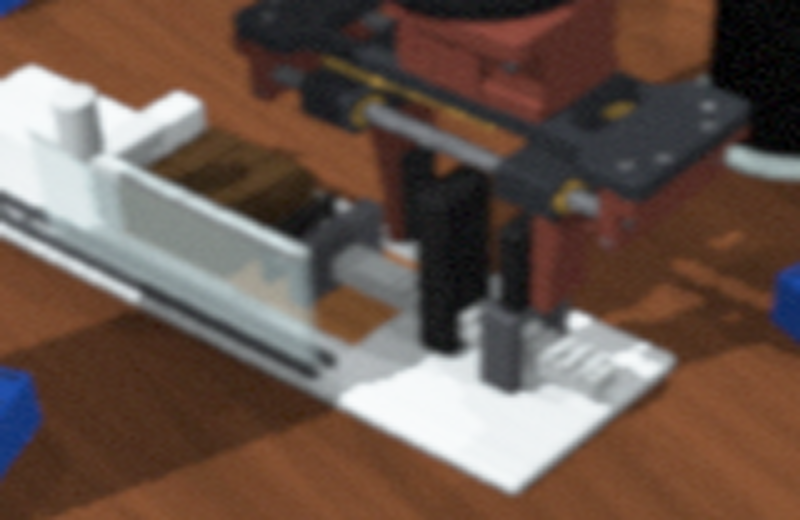

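Pad is near the brick (gap about 15 mm). Stroke 3, slower.

```bash
python3 -m creep '[0,0,0,0,52, -1,3,0,0,48, -1,5,0,0,44, -2,6,0,0,41, -2,7,0,0,38]' 24; python3 -m creep '[0,1,0,0,36, 0,2,0,0,34, 0,2,0,0,32, 0,2,0,0,30, 0,2,0,0,28]'; python3 -m creep '[0,0,0,0,26, 0,0,0,0,26, 0,0,0,0,26]'; python3 - <<'E'
from h import *
s=ctrl.snapshot('side');save('s11.png',cv2.resize(s['image'][190:320,220:380],None,fx=5,fy=4,interpolation=2))
E
```

```text
time: 12.9
ee_pos: [0.5443, -0.1232, 0.0747]
ee_rot: [-1.103, -1.367, 1.368]
ft_force: [3.2, -8.3, -6.0]
gripper_width: 0.0389
time: 13.4
ee_pos: [0.5432, -0.1188, 0.0747]
ee_rot: [-1.098, -1.368, 1.368]
ft_force: [-0.6, -2.3, -0.3]
gripper_width: 0.0299
time: 13.7
ee_pos: [0.5432, -0.1188, 0.0747]
ee_rot: [-1.098, -1.368, 1.368]
ft_force: [-1.2, -0.7, 0.6]
gripper_width: 0.0298
```

View pics/s11.png

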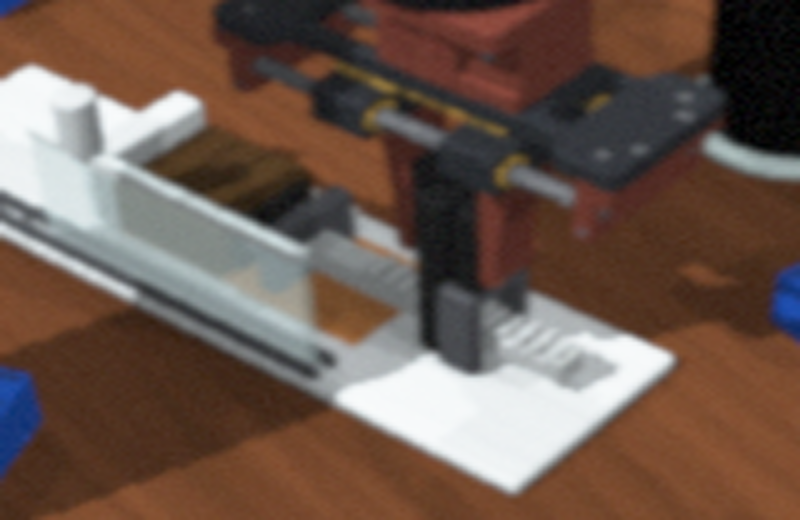

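The third stroke was full (30 mm) and the pad has reached the brick, or nearly so. I'll release and make stroke 4 slowly at 24 N. It should stall above 30 mm.

```bash
python3 -m creep '[0,-1,0,0,36, 1,-4,0,0,44, 2,-8,0,0,56, 2,-9,0,0,60, 2,-9,0,0,60]' 24;  python3 -m creep '[0,0,0,0,52, -1,2,0,0,49, -1,3,0,0,47, -1,4,0,0,45, -1,4,0,0,43]' 24; python3 -m creep '[0,1,0,0,42, 0,1,0,0,41, 0,2,0,0,40, 0,2,0,0,39, 0,2,0,0,38]'
```

```text
time: 14.25
ee_pos: [0.5453, -0.1281, 0.0746]
ee_rot: [-1.098, -1.368, 1.367]
ft_force: [-0.0, 0.2, 0.2]
gripper_width: 0.0598
time: 14.75
ee_pos: [0.5446, -0.1256, 0.0747]
ee_rot: [-1.101, -1.367, 1.368]
ft_force: [2.0, -5.4, -2.3]
gripper_width: 0.0438
time: 15.25
ee_pos: [0.544, -0.1231, 0.0747]
ee_rot: [-1.099, -1.366, 1.368]
ft_force: [0.6, -5.0, -0.7]
gripper_width: 0.0387
```

```bash
python3 -m creep '[0,0,0,0,37, 0,1,0,0,36, 0,1,0,0,35, 0,1,0,0,34, 0,2,0,0,34]'; python3 -m creep '[0,0,0,0,33, 0,0,0,0,33, 0,0,0,0,32, 0,0,0,0,32]'; python3 - <<'E'
from h import *
s=ctrl.snapshot('side');save('s12.png',cv2.resize(s['image'][190:320,220:380],None,fx=5,fy=4,interpolation=2))
E
```

```text
time: 15.75
ee_pos: [0.5438, -0.1217, 0.0747]
ee_rot: [-1.1, -1.366, 1.369]
ft_force: [-1.8, -10.6, -0.1]
gripper_width: 0.0356
time: 16.15
ee_pos: [0.5437, -0.1216, 0.0747]
ee_rot: [-1.1, -1.366, 1.368]
ft_force: [-2.0, -7.9, 1.2]
gripper_width: 0.0357
```

View pics/s12.png

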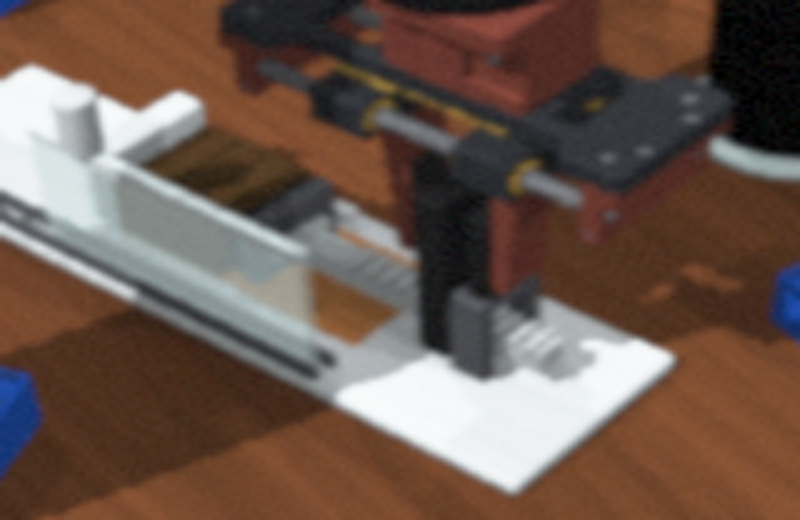

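The trigger stalled at 35.7 mm (14 mm in). The jaw bracket is right up against the brick and the pad is pushed back. I'll trim the hand to balance the two fingers.

```bash
python3 -m creep '[0,-1,0,0,30, 0,-2,0,0,28, 0,-2,0,0,28, 0,-2,0,0,28]' 24; python3 -m creep '[0,0,0,0,28, 0,0,0,0,28, 0,0,0,0,28, 0,0,0,0,28,0,0,0,0,28]'; python3 - <<'E'
from h import *
o=ctrl.get_obs();print(o['ft_force'],o['gripper_width'])
for n,b in(('top',(190,320,230,390)),('side',(190,290,220,340))):
    s=ctrl.snapshot(n);save(n+'13.png',cv2.resize(s['image'][b[0]:b[1],b[2]:b[3]],None,fx=5 if n=='top' else 6,fy=4 if n=='top' else 6,interpolation=2))
    for k in('pad_face','brick_centre','guard_knob','trigger_paddle'):
        for d in ctrl.tip_of(s,k):
            q=np.array(d['point'])[:2]-[.5206,-.0144]; q=(q@[.977,.2135],q@[-.2135,.977])
            if abs(q[0])<.08: print(n,k,np.round(q,4),d['score'])
E
```

```text
time: 16.6
ee_pos: [0.5438, -0.1217, 0.0747]
ee_rot: [-1.097, -1.367, 1.368]
ft_force: [-5.4, -1.4, 4.4]
gripper_width: 0.0359
time: 17.1
ee_pos: [0.5438, -0.1217, 0.0747]
ee_rot: [-1.097, -1.367, 1.368]
ft_force: [-5.2, -1.9, 4.6]
gripper_width: 0.0358
[-5.22874006 -1.88252142  4.59049447] 0.03577947730633688
top pad_face [-0.0013  0.0023] 0.51
top brick_centre [-0.0484  0.05  ] 0.56
top guard_knob [-0.0476  0.0461] 0.72
side pad_face [0.0009 0.0003] 0.46
side brick_centre [0.0062 0.0274] 0.87
side brick_centre [-0.0351 -0.4409] 0.19
side guard_knob [-0.0487  0.0454] 0.94
side trigger_paddle [ 0.0036 -0.1221] 0.82
```

View pics/side13.png

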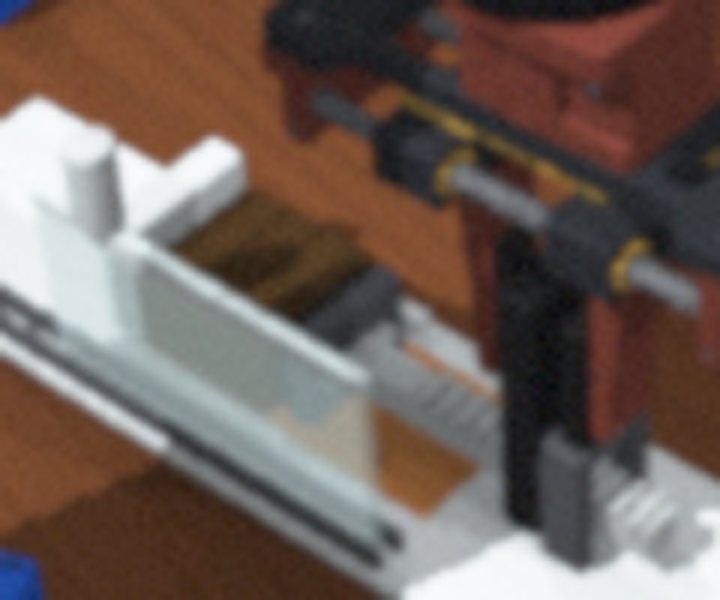

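View pics/top13.png

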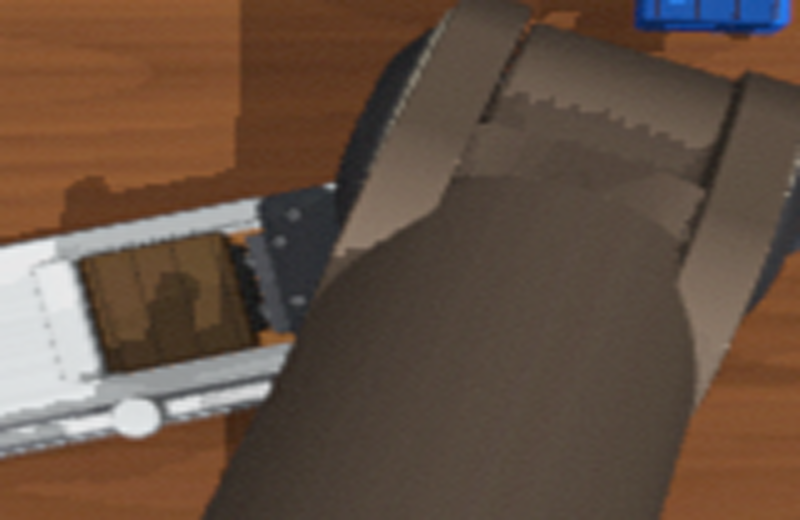

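The top view shows the brick (165,300) against the stop, the pad (245,290) pressed between the bracket and the brick, and the knob at y = +45 mm (shut). The squeeze is steady at 35.8 mm. Handing in.

```bash
python3 -c "
from station import ctrl
print(ctrl.sign_off())"
```

```text
the job is handed in; nothing more can be done
None
```

The guard is shut, the jaw is pressing on the tea brick, and I handed the job in at about 17 s with the trigger still squeezed. No verdict came back.

**Guard:** I gripped the knob and slid the guard shut. It stopped moving while the push rose to 22 N, and the last pictures put the knob at clamp y of about 45–46 mm (45 is shut).

**Trigger:** I made three full strokes to 30 mm over the paddle and post. The fourth, at 24 N grip, stalled at 35.8 mm, about 14 mm into its travel, and I kept holding it there.

**Last checks:**
- The squeeze held steady, with about 2 N net along the clamp and about 7 N in all on the wrist.
- The side view puts the brick centre at about y = 27 mm, where at least 24 is needed, and both views show the brick against the end stop. The pad face is at about y = 0–2 mm, touching the brick.
- From the 24 N grip I expect about 10 N on the brick, or roughly 6–7 mm of pad travel. I could not measure either one directly.

**Disagreements:**
- My hand-read plate corners differed from the networks by up to 11 mm. I used the position of the shut knob to settle the clamp's location.
- In the last top view the network reported the brick centre at (-48, 50) mm, which is the knob. I ignored it.
- In that same view the arm hid the trigger, so only the side view confirms its final position.

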